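# Top driver board off the pile and into the soldering jig

### The arm

A 6-joint arm with a two-finger parallel gripper is mounted at the origin on the work surface. World frame = base frame: x ahead of the robot, y to its left, z up, the work surface at z = 0. Lengths are in m, angles in rad, forces in N, time in s.
With the tool pointing down it reaches from about 0.3 to 0.875 m from the base axis. Payload 6.4 kg.
Tool frame: the origin (TCP) lies midway between the tips of the shut fingers; the grasp point (between the pads) lies 19 mm behind it; z points along the fingers, y is the line along which they close (so a half turn about z gives the same grasp; the last joint's range is limited). The gripper opens to 88 mm and grips with 3 to 60 N. Pads are 18 mm wide; open, the fingers measure 123 mm over their backs; the gripper's body (75 mm by 187 mm) begins 45 mm behind the grasp point.
Start: joints at [-0.206, 0.181, 1.607, -0, 1.354, -0.206], TCP at [0.575, 0, 0.239] pointing down, gripper open.
Joint ranges: [-2.99, 2.99], [-0.89, 2.07], [0.3, 2.58], [-1.14, 4.28], [0, 2.63], [-3.12, 3.12]. Speed limits (rad/s): [2.57, 2.57, 3.01, 3.14, 3.14, 3.14].

### API

Orientations are given as a rotation vector (axis times angle).
In Python, from station import manip gives the robot as it stands.
- The arm moves only by the tool send_rows, never from a script. Its argument "targets" is a list of rows, each an object with "twist": the turn, a rotation vector about the world's x, y, z in parts of the range, where 1.0 means 90 degrees, a list of three; "delta_pos": the shift along the world's x, y, z in parts of the range, where 1.0 means 750 mm, a list of three; "jaw": the opening, from 0 (shut) to 1 (fully open). A call has 1 to 20 rows; each row is the pose to reach, as a shift and turn from the pose commanded when the call began; what a row does not reach only later rows make up. A row lasts 1/10 s, in which the tool goes at most 50 mm and 8.59 degrees, less where a joint would pass 70% of its speed; a pose out of reach is approached as far as the arm can. A shift or turn number past 1, either way, is cut back to 1. A call with a gripper value outside its range is refused whole. The fingers move at their own pace and stop on an object; "newtons" is the grip in N (left out, the last holds). Time passes only in rows, so rows that repeat a pose let the fingers close. It gives the time, the measured TCP pose, the force, the opening and the grip force at its end, in the units of the state.
- manip.get_state(): the state, without advancing time (a new reading comes with each control period).
- manip.snapshot(name): name is "scene" or "side" or "wrist"; returns (picture, depth): 480x640x3 uint8, red, green, blue; 480x640 float32, m along the optical axis (not along the pixel's ray), 0 where there is no reading.
- manip.get_calibration(name): a dict with "fx", "fy", "cx", "cy" (pixels), "dist_coeffs" ([k1, k2, p1, p2, k3] as OpenCV has them; the pictures are not rectified), "pose" (4x4, takes a point from camera to world coordinates); the wrist camera has in their place "tool_from_camera" (4x4, takes a point from camera to tool coordinates, whose origin is the TCP and whose axes are the flange's). Camera axes: x right, y down, z forward; pixel columns grow to the right and rows downward; lengths in m; the calibration is good to about 2 mm. A picture is of the moment at which its call begins: read the wrist's pose just before it. get_calibration takes no time and is no camera call.
- manip.finish_job(): hands the job in; it is judged then, once.
The state is a dict: "clock": time; "qpos": joint angles; "qd": joint speeds; "joint_efforts": joint torques, N m; "position": TCP position; "ee_rot": TCP orientation; "force": force on the tool from outside, world axes, zero at the start; "ft_torque": the same for the moment, N m; "opening": opening from 0.0 (shut) to 1.0 (fully open); "grasp_force": force on a finger pad.
Only numpy, scipy, OpenCV 4.12 (cv2) and the standard library are available. Lean on these libraries where they do the work, as an engineer would, in place of code of your own. Each camera call takes 0.05 s, during which the arm holds its last target. There are 200 camera calls.

### The job

Lift the top circuit board, the one with the finned heat sink, straight up off the pile without dragging or shifting the two boards beneath, and lay it flat between the side rails of the steel jig, its bare end towards the overhanging lip but not yet under it. Let go of it there, then push it in under the lip until its bare end is flush against the stop. Do not drop the board, and leave the other things on the bench where they are.

Things in the scene. Friction and masses are not known exactly. Their poses are not given: they have to be found in the camera images.
- driver_board: top board of the pile, loose: 120 (x) x 80 x 6 mm, green on aluminium, with a black connector (14 x 44 mm, 8 mm high) on the board along its -x end and a heat sink in the middle. 0.15 to 0.31 kg, centre of mass within 5 mm of the middle. Origin: centre of the underside; +x towards the bare end, z up. Starts flat on the middle board, shifted 20 to 27 mm along x, bare end overhanging
- sink_top (a point): centre of the top of the finned aluminium heat sink, 36 mm above the board's origin. The sink is 36 x 36 mm with vertical sides along the board's x and y, from 6 to 36 mm above the board's underside: the place to grip
- bare_edge (a point): middle of the lower edge of the top board's bare end: 60 mm along x from the board's origin, at the underside
- mid_board: middle board of the pile, loose, 0.14 kg: same size and connector as the top board, but a flat copper square and no heat sink. Its connector rises beside the top board's connector end, a few mm away. Origin: centre of the underside; +x towards its bare end
- low_board: bottom board of the pile, loose, 0.14 kg, like the middle one; lies on the table. Origin: centre of the underside; +x towards its bare end
- jig: fixed steel jig: plate 180 (x) x 120 x 10 mm; a dark stop bar across its +x end, 16 mm high above the plate; two side rails along x, 6 mm wide and 6 mm high above the plate, inner faces at y = +-48 mm, from x = -88 mm to the stop; -x end open. Origin: centre of the plate's underside, on the table; +x is the pushing direction, z up
- stop_foot (a point): foot of the stop's face, in its middle, on top of the plate: jig x = 75, y = 0, z = 10 mm; jig's axes. The bare edge belongs here. Above it a lip, 4 mm thick, overhangs 12 mm towards -x, its underside 12 mm above the plate. Sliding the board on the plate takes 1 to 5 N
- wool_tin: bystander: round steel tin with brass wool, 74 mm across, 42 mm high; origin at the centre of its underside
- flux_jar: bystander: small jar, 42 mm across, 42 mm high; origin at the centre of its underside
- scraper: bystander: flat spatula with a wooden handle, lying along its x; origin under it
Things that resemble listed ones, but are neither listed nor needed, are in the scene too. Leave any purple look-alike of the mid_board alone.

How it is judged:
By the outcome, as a careful person would: the job done as asked, in the order asked, and still so for the second after the job is handed in, with the robot touching nothing.
It also fails if it takes over 58 s, if anything falls off the work surface, if the arm or the gripper's body presses on something with over 40 N, if the wrist force passes 120 N, or if a joint passes its speed limit or range.

## Working session

There is one attempt and no reset: what is moved stays moved. The work goes in short steps, Python scripts to look and compute and a tool call to move; the robot and the scene stay as the last step left them, time stands still between calls to the robot, and variables do not carry over. Pictures are saved under pics/ and viewed, at most 10 in all, crops included, and the job is handed in when it is done.

Besides the shell and the picture viewer there is one more tool, called after "Request:" by a JSON object that holds its "op" and its "data", one argument or row to a line. send_rows: Moves the arm, as the interface text tells. Its arguments: {"type":"object","properties":{"targets":{"type":"array","items":{"type":"object","properties":{"twist":{"type":"array","items":{"type":"number"}},"delta_pos":{"type":"array","items":{"type":"number"}},"jaw":{"type":"number"}}}},"newtons":{"type":"number"}},"required":["targets"]}

```bash
mkdir -p pics; cat > h.py <<'E'
import numpy as np, cv2
from scipy.spatial.transform import Rotation as R
from station import manip
def snap(n):
    s=manip.get_state(); im,d=manip.snapshot(n); c=manip.get_calibration(n)
    if n=="wrist":
        T=np.eye(4);T[:3,:3]=R.from_rotvec(s["ee_rot"]).as_matrix();T[:3,3]=s["position"];c["pose"]=T@np.array(c["tool_from_camera"])
    return im,d,c
def cloud(d,c):
    K=np.array([[c["fx"],0,c["cx"]],[0,c["fy"],c["cy"]],[0,0,1.]])
    v,u=np.mgrid[:480,:640]
    p=cv2.undistortPoints(np.stack([u,v],-1).reshape(-1,1,2).astype(np.float64),K,np.array(c["dist_coeffs"],float)).reshape(480,640,2)
    P=np.concatenate([p*d[...,None],d[...,None]],-1).astype(float)
    M=np.array(c["pose"]); W=P@M[:3,:3].T+M[:3,3]; W[d==0]=np.nan
    return W
E
python3 - <<'E'
from h import *
for n in("scene","side","wrist"):
    im,d,c=snap(n); np.savez(f"pics/{n}0.npz",im=im,d=d,W=cloud(d,c)); cv2.imwrite(f"pics/{n}0.png",im[...,::-1]); print(n,np.array(c["pose"]).round(3).tolist())
print(manip.get_state())
E
```

```text
scene [[0.007, 0.599, -0.801, 1.328], [1.0, -0.015, -0.003, 0.114], [-0.014, -0.801, -0.599, 0.654], [0.0, 0.0, 0.0, 1.0]]
side [[0.706, -0.518, 0.483, 0.156], [-0.708, -0.5, 0.499, -0.335], [-0.017, -0.694, -0.72, 0.677], [0.0, 0.0, 0.0, 1.0]]
wrist [[1.0, -0.0, -0.001, 0.575], [-0.001, -0.952, -0.307, 0.079], [-0.001, 0.307, -0.952, 0.385], [0.0, 0.0, 0.0, 1.0]]
{'clock': 0.15, 'qpos': array([-2.06249005e-01,  1.81392798e-01,  1.60776661e+00, -1.68053033e-05,
        1.35380672e+00, -2.06298899e-01]), 'qd': array([ 0.00070444, -0.00313565, -0.00205988, -0.00047646, -0.0014681 ,
       -0.00017023]), 'joint_efforts': array([ 2.17843895e-03, -4.34232402e+01, -3.42173409e+01,  7.02767819e-02,
        3.56537139e-02, -6.69761539e-05]), 'position': array([5.74587695e-01, 1.27869144e-04, 2.38010158e-01]), 'ee_rot': array([-2.22057539e+00, -2.22069425e+00,  1.20188944e-03]), 'force': array([-1.18393145,  0.339217  ,  0.13556077]), 'ft_torque': array([-0.05221634,  0.01121876, -0.00819265]), 'grasp_force': 0.0, 'opening': 0.9973043666224733}
```

View pics/scene0.png

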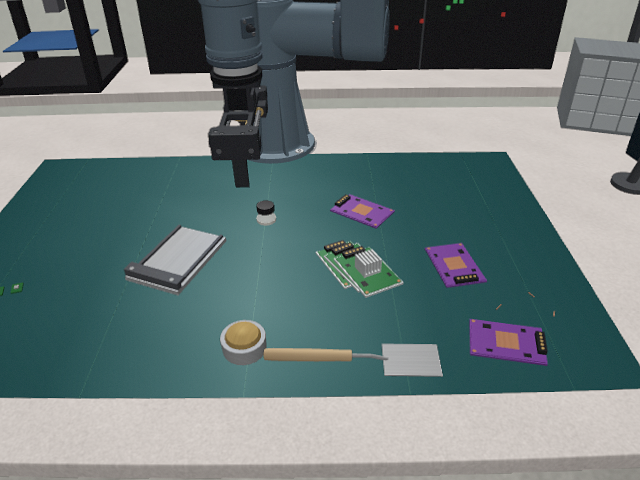

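View pics/side0.png

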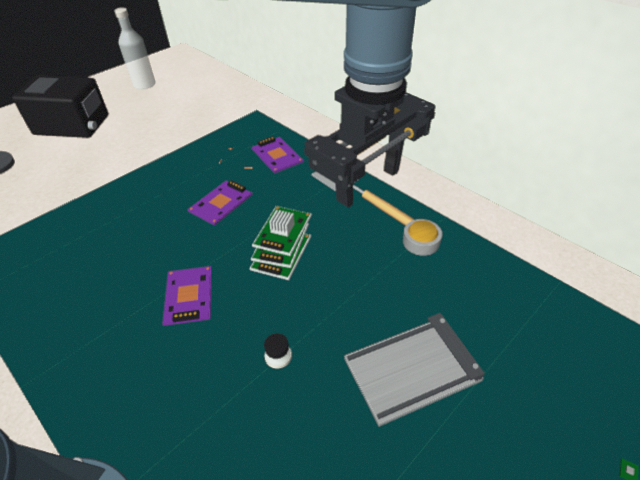

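The pile sits at scene (360,268): it is the only green stack with a finned sink, and the connector ends point up-left. The purple boards at (362,210), (456,264) and (508,341) are look-alikes to leave alone. The jig is at scene (175,258), with its dark stop bar at (150,277).

```bash
python3 - <<'E'
from h import *
def rect(P):
    (c,s,a)=cv2.minAreaRect((P[:,:2]*1000).astype(np.float32)); return np.round(c,1),np.round(s,1),round(a,1)
for n,box in (("scene",(300,225,420,305)),("side",(235,195,325,290))):
    z=np.load(f"pics/{n}0.npz"); W=z["W"]; u0,v0,u1,v1=box; P=W[v0:v1,u0:u1].reshape(-1,3); C=z["im"][v0:v1,u0:u1].reshape(-1,3).astype(int)
    Z=P[:,2]*1000; h,e=np.histogram(Z[np.isfinite(Z)],np.arange(-6,90,3)); print(n,[(int(a),int(b)) for a,b in zip(e,h) if b>8])
    np.save(f"pics/{n}P.npy",P)
for n,box in (("scene",(115,215,235,300)),("side",(335,305,495,430))):
    z=np.load(f"pics/{n}0.npz"); W=z["W"]; u0,v0,u1,v1=box; P=W[v0:v1,u0:u1].reshape(-1,3)
    Z=P[:,2]*1000; h,e=np.histogram(Z[np.isfinite(Z)],np.arange(-6,60,2)); print("jig",n,[(int(a),int(b)) for a,b in zip(e,h) if b>8])
    print(rect(P[Z>5]),"stop",rect(P[(Z>22)&(Z<32)]))
a=np.load("pics/scene0.npz")["im"][215:315,110:240]; b=np.load("pics/scene0.npz")["im"][215:315,295:425]; s=np.load("pics/side0.npz")["im"][190:290,230:360]
cv2.imwrite("pics/crop.png",cv2.resize(np.hstack([b,s]),None,fx=3,fy=3,interpolation=2)[...,::-1])
E
```

```text
scene [(-6, 54), (-3, 3709), (0, 3025), (3, 257), (6, 102), (9, 214), (12, 275), (15, 851), (18, 400), (21, 95), (24, 122), (27, 41), (30, 31), (33, 37), (36, 31), (39, 48), (42, 83), (45, 147), (48, 41)]
side [(-6, 71), (-3, 3367), (0, 2068), (3, 396), (6, 193), (9, 346), (12, 318), (15, 828), (18, 321), (21, 93), (24, 115), (27, 31), (30, 33), (33, 36), (36, 20), (39, 54), (42, 66), (45, 125), (48, 27)]
jig scene [(-4, 346), (-2, 2851), (0, 2894), (2, 441), (4, 100), (6, 400), (8, 1288), (10, 633), (12, 183), (14, 249), (16, 99), (18, 43), (20, 35), (22, 146), (24, 337), (26, 103), (28, 10)]
(array([ 508.3, -163.9]), array([124.3, 182.2]), 67.2) stop (array([ 576.4, -193.4]), array([122.4,  28. ]), 67.3)
jig side [(-4, 390), (-2, 4581), (0, 5644), (2, 791), (4, 84), (6, 524), (8, 3427), (10, 2346), (12, 275), (14, 440), (16, 310), (18, 19), (20, 18), (22, 107), (24, 554), (26, 383), (28, 31)]
(array([ 505.5, -164.1]), array([121.3, 179.9]), 67.9) stop (array([ 576.3, -193.1]), array([120.3,  26.4]), 68.0)
```

View pics/crop.png

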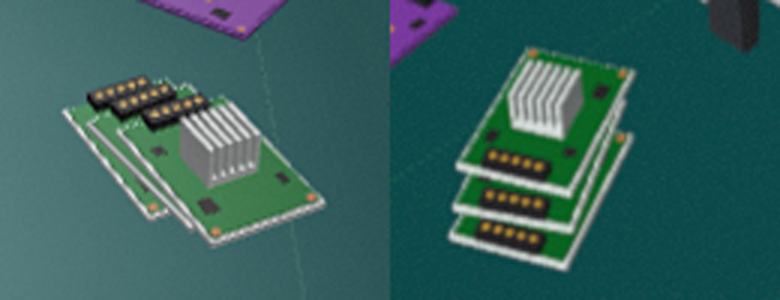

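The crop confirms it: the top green board has the finned sink (left panel (220,145)), with its connector at the near-robot end and its bare end lower right. Next I fit the board and sink.

```bash
python3 - <<'E'
from h import *
def rect(P):
    (c,s,a)=cv2.minAreaRect((P[:,:2]*1000).astype(np.float32)); return np.round(c,1),np.round(s,1),round(a,1),len(P)
for n in("scene","side"):
    P=np.load(f"pics/{n}P.npy"); Z=P[:,2]*1000
    print(n,"sink",rect(P[(Z>42)&(Z<52)]),"full sink",rect(P[(Z>30)&(Z<52)]),"top",rect(P[(Z>15.2)&(Z<19.5)]),"conn",rect(P[(Z>23)&(Z<28)]))
z=np.load("pics/wrist0.npz");Z=z["W"][...,2]*1000;P=z["W"].reshape(-1,3);
print("wrist",np.nanmin(P[:,:2],0),np.nanmax(P[:,:2],0)); 
m=(Z>42)&(Z<52);print(m.sum(), np.nanmean(z["W"][m],0) if m.any() else "")
# other boards z and things near: bystanders
for n,(u,v) in {"jar":(265,206),"tin":(243,335)}.items(): print(n,np.load("pics/scene0.npz")["W"][v,u].round(3))
E
```

```text
scene sink (array([565.7, 207.4]), array([40.5, 38.2]), 26.1, 271) full sink (array([566. , 207.3]), array([40.9, 38.5]), 26.1, 418) top (array([554.2, 200.9]), array([151.1,  81.5]), 26.0, 1120) conn (array([547.9, 196.6]), array([82.1, 45.2]), 24.3, 182)
side sink (array([564.6, 207.5]), array([39.2, 37.4]), 26.0, 218) full sink (array([564.6, 207.4]), array([39.2, 37.6]), 26.0, 361) top (array([544.7, 197.5]), array([166. ,  80.5]), 26.2, 1040) conn (array([543.4, 199.3]), array([78.8, 44.9]), 29.8, 179)
wrist [ 0.14949396 -0.40924454] [1.4192738  0.21511032]
1016 [0.46845994 0.00159871 0.0427747 ]
jar [0.379 0.004 0.041]
tin [ 0.749 -0.006  0.039]
```

Units first: shifts go in shares of 750 mm and turns go in shares of 90 degrees. So 207 mm is 0.276, 200 mm is 0.2667, -1.117 rad is -0.7111.

Request:
{"op": "send_rows", "data": {
  "targets": [
    {"delta_pos":[-0.0067,0.0667,0],"twist":[0,0,-0.0891],"jaw":1},
    {"delta_pos":[-0.0107,0.12,0],"twist":[0,0,-0.1783],"jaw":1},
    {"delta_pos":[-0.012,0.1733,0],"twist":[0,0,-0.2674],"jaw":1},
    {"delta_pos":[-0.0133,0.2267,0],"twist":[0,0,-0.3565],"jaw":1},
    {"delta_pos":[-0.0133,0.2667,0],"twist":[0,0,-0.4456],"jaw":0.9},
    {"delta_pos":[-0.0133,0.276,-0.0133],"twist":[0,0,-0.5348],"jaw":0.8},
    {"delta_pos":[-0.0133,0.276,-0.0533],"twist":[0,0,-0.6239],"jaw":0.75},
    {"delta_pos":[-0.0133,0.276,-0.0933],"twist":[0,0,-0.7111],"jaw":0.75},
    {"delta_pos":[-0.0133,0.276,-0.12],"twist":[0,0,-0.7111],"jaw":0.75},
    {"delta_pos":[-0.0133,0.276,-0.12],"twist":[0,0,-0.7111],"jaw":0.75},
    {"delta_pos":[-0.0133,0.276,-0.12],"twist":[0,0,-0.7111],"jaw":0.75}
  ],
  "newtons": 25
}}

```text
clock: 1.25
position: [0.565, 0.207, 0.1488]
ee_rot: [-3.061, -0.707, 0.001]
force: [0.4, -0.0, 0.3]
opening: 0.753
grasp_force: 0.0
```

```bash
python3 - <<'E'
from h import *
s=manip.get_state(); print(s["clock"],s["position"],s["opening"],(R.from_rotvec(s["ee_rot"]).as_matrix()).round(3).tolist(),s["force"])
im,d,c=snap("wrist"); W=cloud(d,c); np.savez("pics/w1.npz",im=im,W=W); cv2.imwrite("pics/w1.png",im[...,::-1])
Z=W[...,2]*1000; near=np.hypot(W[...,0]-.565,W[...,1]-.2074)<.04
m=near&(Z>43)&(Z<53); P=W[m]; print(m.sum(),np.median(Z[m]),cv2.minAreaRect((P[:,:2]*1000).astype(np.float32)))
m=(np.hypot(W[...,0]-.565,W[...,1]-.2074)<.09)&(Z>16)&(Z<21);P=W[m];print(np.median(Z[m]),cv2.minAreaRect((P[:,:2]*1000).astype(np.float32)))
E
```

```text
1.25 [0.56496323 0.20699466 0.1487821 ] 0.7531477914422653 [[0.899, 0.439, -0.001], [0.439, -0.899, -0.0], [-0.001, -0.0, -1.0]] [ 0.42529025 -0.03577269  0.31868946]
1237 48.5969958623661 ((565.7398681640625, 207.50604248046875), (36.1424446105957, 36.09183883666992), 26.006677627563477)
18.573188292544675 ((553.3243408203125, 200.97607421875), (147.31906127929688, 79.75157928466797), 25.974491119384766)
```

View pics/w1.png

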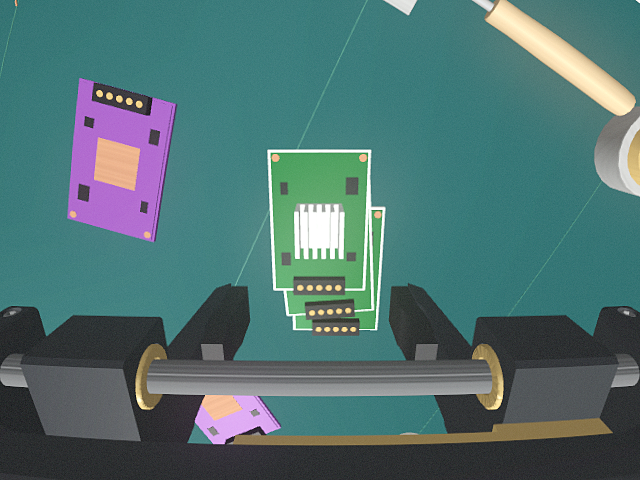

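The wrist view shows the sink at (320,231), square to the fingers, with the lower boards behind it at (345,310). Alignment is within 1 mm, so I descend and grip.

In the tool's units: -125 mm is -0.1667, -118 mm is -0.1573.

Request:
{"op": "send_rows", "data": {
  "targets": [
    {"delta_pos":[0.0007,0.0007,-0.0333],"jaw":0.75},
    {"delta_pos":[0.0007,0.0007,-0.0733],"jaw":0.75},
    {"delta_pos":[0.0007,0.0007,-0.1133],"jaw":0.75},
    {"delta_pos":[0.0007,0.0007,-0.14],"jaw":0.75},
    {"delta_pos":[0.0007,0.0007,-0.1573],"jaw":0.75},
    {"delta_pos":[0.0007,0.0007,-0.1667],"jaw":0.75},
    {"delta_pos":[0.0007,0.0007,-0.1667],"jaw":0.65},
    {"delta_pos":[0.0007,0.0007,-0.1667],"jaw":0.55},
    {"delta_pos":[0.0007,0.0007,-0.1667],"jaw":0.47},
    {"delta_pos":[0.0007,0.0007,-0.1667],"jaw":0.44},
    {"delta_pos":[0.0007,0.0007,-0.1667],"jaw":0.41},
    {"delta_pos":[0.0007,0.0007,-0.1667],"jaw":0.38},
    {"delta_pos":[0.0007,0.0007,-0.1667],"jaw":0.3},
    {"delta_pos":[0.0007,0.0007,-0.1667],"jaw":0.3}
  ],
  "newtons": 25
}}

```text
validation failed for argument at $.ta...
```

In the tool's units: -125 mm is -0.1667, -118 mm is -0.1573.

Request:
{"op": "send_rows", "data": {
  "targets": [
    {"delta_pos":[0.0007,0.0007,-0.0333],"twist":[0,0,0],"jaw":0.75},
    {"delta_pos":[0.0007,0.0007,-0.0733],"twist":[0,0,0],"jaw":0.75},
    {"delta_pos":[0.0007,0.0007,-0.1133],"twist":[0,0,0],"jaw":0.75},
    {"delta_pos":[0.0007,0.0007,-0.14],"twist":[0,0,0],"jaw":0.75},
    {"delta_pos":[0.0007,0.0007,-0.1573],"twist":[0,0,0],"jaw":0.75},
    {"delta_pos":[0.0007,0.0007,-0.1667],"twist":[0,0,0],"jaw":0.75},
    {"delta_pos":[0.0007,0.0007,-0.1667],"twist":[0,0,0],"jaw":0.65},
    {"delta_pos":[0.0007,0.0007,-0.1667],"twist":[0,0,0],"jaw":0.55},
    {"delta_pos":[0.0007,0.0007,-0.1667],"twist":[0,0,0],"jaw":0.47},
    {"delta_pos":[0.0007,0.0007,-0.1667],"twist":[0,0,0],"jaw":0.44},
    {"delta_pos":[0.0007,0.0007,-0.1667],"twist":[0,0,0],"jaw":0.41},
    {"delta_pos":[0.0007,0.0007,-0.1667],"twist":[0,0,0],"jaw":0.38},
    {"delta_pos":[0.0007,0.0007,-0.1667],"twist":[0,0,0],"jaw":0.3},
    {"delta_pos":[0.0007,0.0007,-0.1667],"twist":[0,0,0],"jaw":0.3}
  ],
  "newtons": 25
}}

```text
clock: 2.7
position: [0.5659, 0.2076, 0.0243]
ee_rot: [3.061, 0.707, 0.001]
force: [-2.2, -0.0, 5.9]
opening: 0.406
grasp_force: 25.0
```

In the tool's units: 90 mm is 0.12, 85 mm is 0.1133.

Request:
{"op": "send_rows", "data": {
  "targets": [
    {"delta_pos":[0,0,0.0027],"twist":[0,0,0],"jaw":0.3},
    {"delta_pos":[0,0,0.0067],"twist":[0,0,0],"jaw":0.3},
    {"delta_pos":[0,0,0.0133],"twist":[0,0,0],"jaw":0.3},
    {"delta_pos":[0,0,0.024],"twist":[0,0,0],"jaw":0.3},
    {"delta_pos":[0,0,0.04],"twist":[0,0,0],"jaw":0.3},
    {"delta_pos":[0,0,0.06],"twist":[0,0,0],"jaw":0.3},
    {"delta_pos":[0,0,0.08],"twist":[0,0,0],"jaw":0.3},
    {"delta_pos":[0,0,0.1],"twist":[0,0,0],"jaw":0.3},
    {"delta_pos":[0,0,0.1133],"twist":[0,0,0],"jaw":0.3},
    {"delta_pos":[0,0,0.12],"twist":[0,0,0],"jaw":0.3},
    {"delta_pos":[0,0,0.12],"twist":[0,0,0],"jaw":0.3}
  ],
  "newtons": 30
}}

```text
clock: 3.8
position: [0.566, 0.2076, 0.1147]
ee_rot: [3.061, 0.707, 0.002]
force: [0.3, -0.1, -3.1]
opening: 0.403
grasp_force: 30.0
```

```bash
python3 - <<'E'
from h import *
s=manip.get_state(); print(s["clock"],s["position"],s["opening"],s["force"],s["ft_torque"])
im,d,c=snap("wrist"); W=cloud(d,c); Z=W[...,2]*1000; cv2.imwrite("pics/w2.png",im[...,::-1])
near=np.hypot(W[...,0]-.565,W[...,1]-.2074)<.1
h,e=np.histogram(Z[near],np.arange(0,160,4));print([(int(a),int(b)) for a,b in zip(e,h) if b>100])
m=near&(Z>102)&(Z<113);P=W[m];print(cv2.minAreaRect((P[:,:2]*1000).astype(np.float32)))
A=np.c_[P[:,:2]-P[:,:2].mean(0),np.ones(len(P))];print("slope",np.linalg.lstsq(A,P[:,2],rcond=None)[0])
im,d,c=snap("side");cv2.imwrite("pics/s2.png",im[...,::-1]);np.savez("pics/s2.npz",W=cloud(d,c),im=im)
E
```

```text
3.8 [0.56599558 0.20761854 0.11472602] 0.4034080242792913 [ 0.27093159 -0.12515856 -3.07836571] [-0.0115515   0.11382552 -0.04921082]
[(0, 20886), (104, 2492), (108, 16796), (112, 2134), (116, 1448), (120, 579), (124, 643), (128, 728), (132, 801), (136, 3956), (140, 673), (144, 560), (148, 508), (152, 597)]
((576.4379272460938, 212.27723693847656), (97.28303527832031, 80.40851593017578), 25.973398208618164)
slope [-0.00435396 -0.0035368   0.10885232]
```

View pics/s2.png

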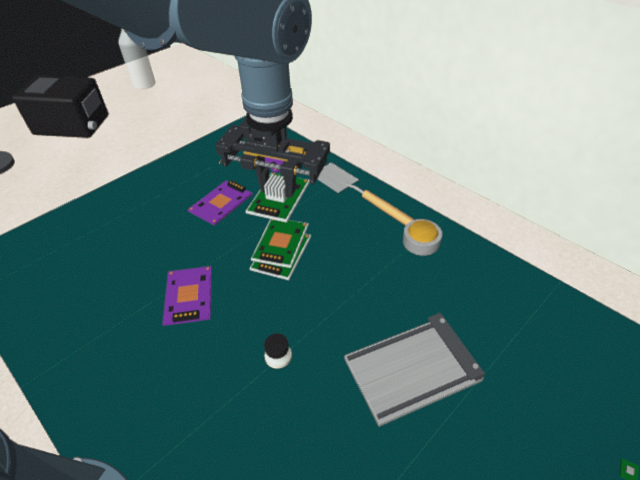

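The side view shows the board held level at (278,195), with the two lower boards undisturbed at (281,245). I carry it over the jig next.

In the tool's units: -368.5 mm is -0.4913, -365 mm is -0.4867, -0.845 rad is -0.5379.

Request:
{"op": "send_rows", "data": {
  "targets": [
    {"delta_pos":[-0.0013,-0.008,0],"twist":[0,0,-0.0127],"jaw":0.3},
    {"delta_pos":[-0.004,-0.024,0],"twist":[0,0,-0.0318],"jaw":0.3},
    {"delta_pos":[-0.008,-0.048,0],"twist":[0,0,-0.0637],"jaw":0.3},
    {"delta_pos":[-0.0147,-0.0827,0],"twist":[0,0,-0.1019],"jaw":0.3},
    {"delta_pos":[-0.0227,-0.1227,0],"twist":[0,0,-0.1464],"jaw":0.3},
    {"delta_pos":[-0.0293,-0.1653,0],"twist":[0,0,-0.191],"jaw":0.3},
    {"delta_pos":[-0.0373,-0.208,0],"twist":[0,0,-0.2355],"jaw":0.3},
    {"delta_pos":[-0.0453,-0.2507,0],"twist":[0,0,-0.2801],"jaw":0.3},
    {"delta_pos":[-0.0533,-0.2933,0],"twist":[0,0,-0.3247],"jaw":0.3},
    {"delta_pos":[-0.06,-0.336,0],"twist":[0,0,-0.3692],"jaw":0.3},
    {"delta_pos":[-0.068,-0.3787,0],"twist":[0,0,-0.4138],"jaw":0.3},
    {"delta_pos":[-0.0747,-0.416,0],"twist":[0,0,-0.4584],"jaw":0.3},
    {"delta_pos":[-0.08,-0.448,0],"twist":[0,0,-0.4902],"jaw":0.3},
    {"delta_pos":[-0.0853,-0.472,0],"twist":[0,0,-0.5157],"jaw":0.3},
    {"delta_pos":[-0.088,-0.4867,0],"twist":[0,0,-0.5316],"jaw":0.3},
    {"delta_pos":[-0.0887,-0.4913,-0.0067],"twist":[0,0,-0.5379],"jaw":0.3},
    {"delta_pos":[-0.0887,-0.4913,-0.02],"twist":[0,0,-0.5379],"jaw":0.3},
    {"delta_pos":[-0.0887,-0.4913,-0.0333],"twist":[0,0,-0.5379],"jaw":0.3},
    {"delta_pos":[-0.0887,-0.4913,-0.04],"twist":[0,0,-0.5379],"jaw":0.3},
    {"delta_pos":[-0.0887,-0.4913,-0.04],"twist":[0,0,-0.5379],"jaw":0.3}
  ],
  "newtons": 30
}}

```text
clock: 5.9
position: [0.4982, -0.1597, 0.0822]
ee_rot: [-3.081, 0.608, 0.004]
force: [0.2, 0.2, -1.9]
opening: 0.408
grasp_force: 30.0
```

```bash
python3 - <<'E'
from h import *
s=manip.get_state(); print(s["clock"],s["position"],s["opening"],s["force"]); M=R.from_rotvec(s["ee_rot"]).as_matrix();print(np.degrees(np.arctan2(M[1,0],M[0,0])))
im,d,c=snap("wrist"); W=cloud(d,c); Z=W[...,2]*1000; cv2.imwrite("pics/w3.png",im[...,::-1])
np.savez("pics/w3.npz",W=W,im=im)
a=np.radians(-22.4);ex=np.array([np.cos(a),np.sin(a)]);ey=np.array([-ex[1],ex[0]])
q=(W[...,:2]-[.507,-.164])*1000; X=q@ex;Y=q@ey
r=lambda m:cv2.minAreaRect((W[m][:,:2]*1000).astype(np.float32))
m=(Z>22)&(Z<31)&(abs(X)<110)&(abs(Y)<75); print("stop",r(m),np.median(Z[m]),"X",np.percentile(X[m],[1,50,99]),"Y",np.percentile(Y[m],[1,99]))
m=(Z>8)&(Z<12.5)&(abs(X)<60)&(abs(Y)<47);print("plate",m.sum(),np.median(Z[m]))
m=(Z>14.5)&(Z<18.5)&(X>0)&(X<55)&(abs(Y)<70);
for sg in(1,-1):
  k=m&(Y*sg>0);
  if k.sum()>30: print("rail",np.polyfit(X[k],Y[k],1),np.percentile(Y[k],[2,98]),k.sum(),np.median(Z[k]))
m=(Z>70)&(Z<83)&(abs(X)<80)&(abs(Y)<50);print("board",r(m),np.median(Z[m]),"X",np.percentile(X[m],[1,99]),"Y",np.percentile(Y[m],[1,99]))
E
```

```text
5.9 [ 0.4981889  -0.15970806  0.08217879] 0.40794205221347307 [ 0.1896539   0.1815021  -1.92586482]
-22.342398899382093
stop ((575.8629150390625, -193.84823608398438), (120.762451171875, 24.2254581451416), 67.61647033691406) 26.684936867070935 X [63.28912034 75.26557396 86.87328516] Y [-60.11615599  57.50137674]
plate 4424 10.65463242482781
rail [3.94142341e-03 4.91998615e+01] [46.45998532 52.51522246] 211 16.56811136106398
rail [  0.08142294 -56.43361526] [-55.58782644 -49.29164244] 262 16.529616040313904
board ((498.9726257324219, -160.66416931152344), (80.6125259399414, 118.77607727050781), 67.6992416381836) 76.32180369320943 X [-42.871155    50.26136506] Y [-39.10749198  39.35146816]
```

View pics/w3.png

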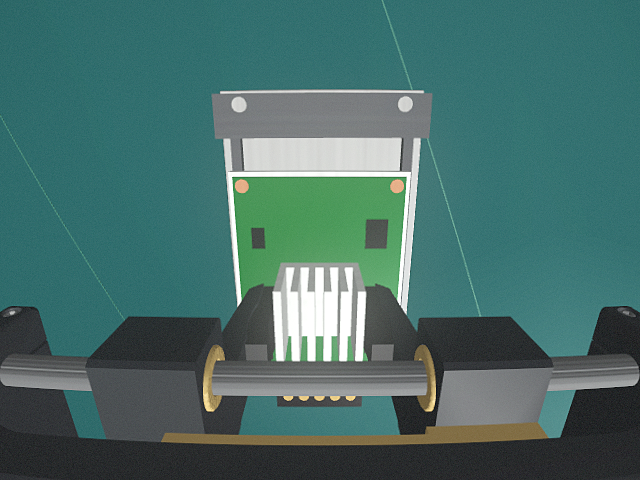

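The wrist view shows the board above the jig, with bare edge at row 172, clear of the lip at row 137, and between the rails. It needs about 1 mm of centring, then lowering.

In the tool's units: -56 mm is -0.0747, -54 mm is -0.072.

Request:
{"op": "send_rows", "data": {
  "targets": [
    {"delta_pos":[-0.0004,-0.0008,-0.0133],"twist":[0,0,0],"jaw":0.3},
    {"delta_pos":[-0.0004,-0.0008,-0.0333],"twist":[0,0,0],"jaw":0.3},
    {"delta_pos":[-0.0004,-0.0008,-0.0533],"twist":[0,0,0],"jaw":0.3},
    {"delta_pos":[-0.0004,-0.0008,-0.0667],"twist":[0,0,0],"jaw":0.3},
    {"delta_pos":[-0.0004,-0.0008,-0.072],"twist":[0,0,0],"jaw":0.3},
    {"delta_pos":[-0.0004,-0.0008,-0.0747],"twist":[0,0,0],"jaw":0.3},
    {"delta_pos":[-0.0004,-0.0008,-0.0747],"twist":[0,0,0],"jaw":0.3},
    {"delta_pos":[-0.0004,-0.0008,-0.0747],"twist":[0,0,0],"jaw":0.3}
  ],
  "newtons": 30
}}

```text
clock: 6.75
position: [0.4992, -0.1618, 0.0283]
ee_rot: [3.081, -0.61, 0.002]
force: [0.6, 0.0, -2.9]
opening: 0.404
grasp_force: 30.0
```

In the tool's units: -5.7 mm is -0.0076, -5.2 mm is -0.0069.

Request:
{"op": "send_rows", "data": {
  "targets": [
    {"delta_pos":[0,0,-0.0027],"twist":[0,0,0],"jaw":0.3},
    {"delta_pos":[0,0,-0.0047],"twist":[0,0,0],"jaw":0.3},
    {"delta_pos":[0,0,-0.006],"twist":[0,0,0],"jaw":0.3},
    {"delta_pos":[0,0,-0.0069],"twist":[0,0,0],"jaw":0.3},
    {"delta_pos":[0,0,-0.0076],"twist":[0,0,0],"jaw":0.3},
    {"delta_pos":[0,0,-0.0076],"twist":[0,0,0],"jaw":0.3}
  ],
  "newtons": 30
}}

```text
clock: 7.35
position: [0.4987, -0.1616, 0.0223]
ee_rot: [-3.082, 0.61, 0.0]
force: [-2.5, 1.1, 2.8]
opening: 0.41
grasp_force: 30.0
```

Contact (force rose from -2.9 to +2.8 N). Release and rise.

In the tool's units: 100 mm is 0.1333, 75 mm is 0.1.

Request:
{"op": "send_rows", "data": {
  "targets": [
    {"delta_pos":[0,0,0],"twist":[0,0,0],"jaw":0.41},
    {"delta_pos":[0,0,0],"twist":[0,0,0],"jaw":0.44},
    {"delta_pos":[0,0,0],"twist":[0,0,0],"jaw":0.5},
    {"delta_pos":[0,0,0],"twist":[0,0,0],"jaw":0.6},
    {"delta_pos":[0,0,0],"twist":[0,0,0],"jaw":0.7},
    {"delta_pos":[0,0,0.0027],"twist":[0,0,0],"jaw":0.75},
    {"delta_pos":[0,0,0.02],"twist":[0,0,0],"jaw":0.75},
    {"delta_pos":[0,0,0.0533],"twist":[0,0,0],"jaw":0.75},
    {"delta_pos":[0,0,0.1],"twist":[0,0,0],"jaw":0.75},
    {"delta_pos":[0,0,0.1333],"twist":[0,0,0],"jaw":0.75},
    {"delta_pos":[0,0,0.1333],"twist":[0,0,0],"jaw":0.75}
  ],
  "newtons": 10
}}

```text
clock: 8.45
position: [0.5015, -0.1631, 0.127]
ee_rot: [3.079, -0.61, 0.013]
force: [0.3, -0.5, -0.3]
opening: 0.753
grasp_force: 0.0
```

```bash
cat > m.py <<'E'
from h import *
s=manip.get_state(); print(s["clock"],s["position"].round(4),s["opening"],s["force"].round(1)); M=R.from_rotvec(s["ee_rot"]).as_matrix();print("toolx deg",np.degrees(np.arctan2(M[1,0],M[0,0])))
a=np.radians(-22.4);ex=np.array([np.cos(a),np.sin(a)]);ey=np.array([-ex[1],ex[0]])
q=np.array(s["position"])[:2]-[.507,-.164]; print("tcp jig",q@ex*1000,q@ey*1000)
for n in("wrist","scene","side"):
    im,d,c=snap(n); W=cloud(d,c); Z=W[...,2]*1000
    np.savez(f"pics/m_{n}.npz",W=W,im=im)
    q=(W[...,:2]-[.507,-.164])*1000; X=q@ex;Y=q@ey; I=im.astype(int)
    m=(Z>22)&(Z<31)&(X>55)&(X<110)&(abs(Y)<75)
    if m.sum()>30: print(n,"stop X",np.percentile(X[m],[1,99]),"Y",np.percentile(Y[m],[1,99]))
    g=(I[...,1]>I[...,0]+30)&(I[...,1]>I[...,2]+20)&(abs(X)<100)&(abs(Y)<60)&(Z>12)&(Z<22)
    if g.sum()>30: print(n,"green",g.sum(),cv2.minAreaRect(np.c_[X[g],Y[g]].astype(np.float32)),"Z",np.percentile(Z[g],[2,50,98]))
    k=(Z>40)&(Z<52)&(abs(X)<80)&(abs(Y)<50)
    if k.sum()>30: print(n,"sink",cv2.minAreaRect(np.c_[X[k],Y[k]].astype(np.float32)),np.median(Z[k]))
E
python3 m.py; python3 -c "
import numpy as np,cv2;cv2.imwrite('pics/w4.png',np.load('pics/m_wrist.npz')['im'][...,::-1])"
```

```text
8.45 [ 0.5015 -0.1631  0.127 ] 0.7530432696054612 [ 0.3 -0.5 -0.3]
toolx deg -22.401303707782517
tcp jig -5.455051538901454 -1.2551921311417247
wrist stop X [63.17810846 86.78182286] Y [-60.00668495  57.50040699]
wrist green 9730 ((-8.193012237548828, -1.4256477355957031), (76.13358306884766, 115.45320892333984), 89.9502944946289) Z [15.15871085 16.56270496 17.92818916]
wrist sink ((-8.454205513000488, -1.0912189483642578), (36.056087493896484, 36.48735046386719), 89.7887191772461) 46.569142067700966
scene stop X [62.92274526 88.56031492] Y [-60.78799452  58.37110058]
scene green 730 ((-9.220165252685547, -1.96441650390625), (78.60208892822266, 117.03931427001953), 89.19142150878906) Z [12.68343066 15.11823247 17.50328068]
scene sink ((-8.0784273147583, -0.7387504577636719), (37.620426177978516, 39.40890884399414), 89.45298767089844) 44.188984414253675
side stop X [62.60248387 86.71856387] Y [-60.06774464 -18.0081824 ]
side green 1785 ((-7.836395263671875, -0.3855857849121094), (116.54978942871094, 77.47928619384766), 0.30012860894203186) Z [13.30812792 15.52879843 17.84562616]
side sink ((-8.412342071533203, -0.7572956085205078), (38.24748611450195, 38.27924346923828), 1.277531623840332) 44.60403803494411
```

View pics/w4.png

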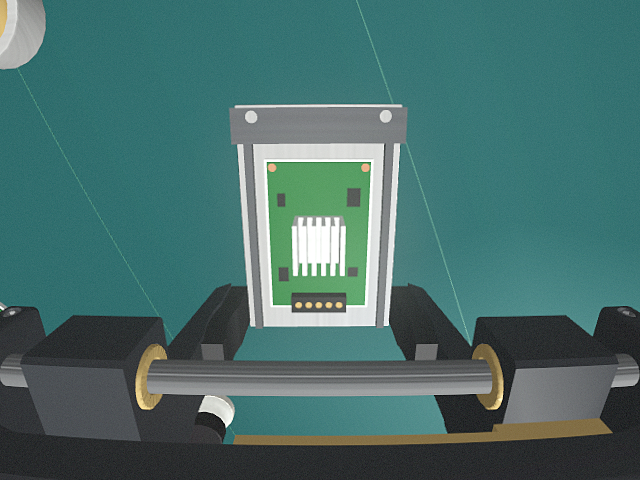

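The board lies flat in the jig at (320,235), centred, bare edge about 11 mm short of the lip. I shut the fingers and move behind the connector end.

In the tool's units: -95 mm is -0.1267, 33.5 mm is 0.0447.

Request:
{"op": "send_rows", "data": {
  "targets": [
    {"delta_pos":[-0.0133,0.0053,0],"twist":[0,0,0],"jaw":0.5},
    {"delta_pos":[-0.04,0.016,0],"twist":[0,0,0],"jaw":0.3},
    {"delta_pos":[-0.0733,0.0293,0],"twist":[0,0,0],"jaw":0.1},
    {"delta_pos":[-0.0987,0.04,0],"twist":[0,0,0],"jaw":0},
    {"delta_pos":[-0.1093,0.0447,0],"twist":[0,0,0],"jaw":0},
    {"delta_pos":[-0.1093,0.0447,-0.0133],"twist":[0,0,0],"jaw":0},
    {"delta_pos":[-0.1093,0.0447,-0.0467],"twist":[0,0,0],"jaw":0},
    {"delta_pos":[-0.1093,0.0447,-0.0867],"twist":[0,0,0],"jaw":0},
    {"delta_pos":[-0.1093,0.0447,-0.1133],"twist":[0,0,0],"jaw":0},
    {"delta_pos":[-0.1093,0.0447,-0.1267],"twist":[0,0,0],"jaw":0},
    {"delta_pos":[-0.1093,0.0447,-0.1267],"twist":[0,0,0],"jaw":0},
    {"delta_pos":[-0.1093,0.0447,-0.1267],"twist":[0,0,0],"jaw":0}
  ],
  "newtons": 10
}}

```text
clock: 9.8
position: [0.4172, -0.1284, 0.0272]
ee_rot: [3.082, -0.611, 0.0]
force: [-0.4, -0.3, 1.5]
opening: 0.004
grasp_force: 0.0
```

```bash
python3 m.py; python3 -c "
import numpy as np,cv2;im=np.load('pics/m_side.npz')['im'][290:440,300:500];cv2.imwrite('pics/s5.png',cv2.resize(im,None,fx=4,fy=4,interpolation=2)[...,::-1])"
```

```text
9.8 [ 0.4172 -0.1284  0.0272] 0.003933688659700534 [-0.4 -0.3  1.5]
toolx deg -22.414505601718794
tcp jig -96.54949103394792 -1.3156539930231415
wrist green 25816 ((-16.9425048828125, -1.3814239501953125), (76.98957061767578, 98.70862579345703), 89.91190338134766) Z [15.14990816 16.5382664  17.88308107]
wrist sink ((-8.255578994750977, -1.4747257232666016), (36.03709030151367, 36.45557403564453), 0.2714708745479584) 46.5213531105161
scene stop X [63.05958865 88.30877855] Y [-60.74991421  58.97698996]
scene green 732 ((-8.82962417602539, -1.7866783142089844), (77.98739624023438, 116.09986114501953), 89.7708969116211) Z [12.91464462 15.04218584 17.31531957]
scene sink ((-7.472225189208984, -0.2906169891357422), (37.64908981323242, 38.42412185668945), 87.38964080810547) 44.284764972154726
side stop X [62.7041784  86.94589759] Y [-59.79950524  57.57824502]
side green 1198 ((-0.6842536926269531, -0.9269218444824219), (101.86434936523438, 77.81986236572266), 0.9914917945861816) Z [13.10055119 15.5883456  17.82082035]
side sink ((-8.918041229248047, -1.1174697875976562), (38.25029373168945, 37.343746185302734), 0.0008401059894822538) 44.652439823230026
```

View pics/s5.png

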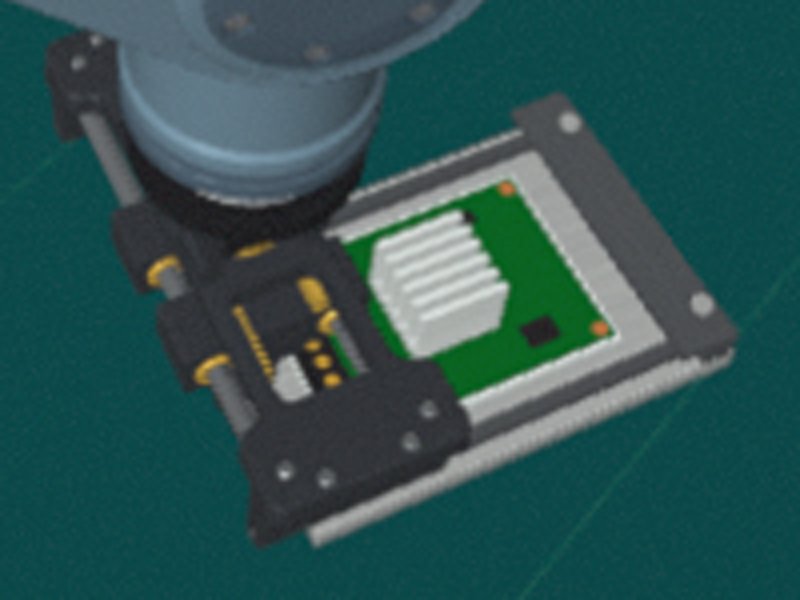

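The side crop shows the board undisturbed in the jig (sink at (440,285)), with the gripper behind it. I lower and advance to near contact.

In the tool's units: 15 mm is 0.02, -13.5 mm is -0.018.

Request:
{"op": "send_rows", "data": {
  "targets": [
    {"delta_pos":[0,0,-0.0093],"twist":[0,0,0],"jaw":0},
    {"delta_pos":[0,0,-0.018],"twist":[0,0,0],"jaw":0},
    {"delta_pos":[0,0,-0.018],"twist":[0,0,0],"jaw":0},
    {"delta_pos":[0.0061,-0.0025,-0.018],"twist":[0,0,0],"jaw":0},
    {"delta_pos":[0.0123,-0.0051,-0.018],"twist":[0,0,0],"jaw":0},
    {"delta_pos":[0.0173,-0.0071,-0.018],"twist":[0,0,0],"jaw":0},
    {"delta_pos":[0.02,-0.0083,-0.018],"twist":[0,0,0],"jaw":0},
    {"delta_pos":[0.02,-0.0083,-0.018],"twist":[0,0,0],"jaw":0}
  ],
  "newtons": 10
}}

```text
clock: 10.75
position: [0.4322, -0.1346, 0.0137]
ee_rot: [3.082, -0.611, 0.001]
force: [-0.9, -0.0, -0.4]
opening: 0.001
grasp_force: 0.0
```

In the tool's units: 11.1 mm is 0.0148, 10.2 mm is 0.0136.

Request:
{"op": "send_rows", "data": {
  "targets": [
    {"delta_pos":[0.0012,-0.0005,0],"twist":[0,0,0],"jaw":0},
    {"delta_pos":[0.0024,-0.0011,0],"twist":[0,0,0],"jaw":0},
    {"delta_pos":[0.0037,-0.0015,0],"twist":[0,0,0],"jaw":0},
    {"delta_pos":[0.0049,-0.002,0],"twist":[0,0,0],"jaw":0},
    {"delta_pos":[0.0061,-0.0025,0],"twist":[0,0,0],"jaw":0},
    {"delta_pos":[0.0073,-0.0031,0],"twist":[0,0,0],"jaw":0},
    {"delta_pos":[0.0087,-0.0036,0],"twist":[0,0,0],"jaw":0},
    {"delta_pos":[0.0099,-0.004,0],"twist":[0,0,0],"jaw":0},
    {"delta_pos":[0.0111,-0.0045,0],"twist":[0,0,0],"jaw":0},
    {"delta_pos":[0.0123,-0.0051,0],"twist":[0,0,0],"jaw":0},
    {"delta_pos":[0.0136,-0.0056,0],"twist":[0,0,0],"jaw":0},
    {"delta_pos":[0.0148,-0.0061,0],"twist":[0,0,0],"jaw":0},
    {"delta_pos":[0.0148,-0.0061,0],"twist":[0,0,0],"jaw":0}
  ],
  "newtons": 10
}}

```text
clock: 12.05
position: [0.4431, -0.139, 0.0136]
ee_rot: [3.082, -0.611, 0.001]
force: [-0.8, 0.6, -1.4]
opening: 0.003
grasp_force: 0.4
```

```bash
python3 m.py
```

```text
12.05 [ 0.4431 -0.139   0.0136] 0.002573330537617463 [-0.8  0.6 -1.4]
toolx deg -22.413216259524873
tcp jig -68.6130291652731 -1.270661174957986
wrist green 35617 ((-0.3790397644042969, -1.4555435180664062), (113.39652252197266, 77.22978210449219), 0.09754669666290283) Z [15.18617116 16.54444486 17.90345016]
wrist sink ((-22.317838668823242, -1.3383750915527344), (36.414432525634766, 84.8118896484375), 89.71522521972656) 46.50355854909005
scene stop X [62.51725829 88.66910806] Y [-59.45008426  58.46352703]
scene green 697 ((-0.3318023681640625, -2.4133644104003906), (109.96172332763672, 78.28096771240234), 0.47751718759536743) Z [12.85509841 15.04351289 17.42637927]
scene sink ((-28.430679321289062, -1.1591510772705078), (99.7947998046875, 37.14781951904297), 0.6632456183433533) 44.45795098573885
side stop X [62.74182494 87.26824142] Y [-59.68835541  57.76545762]
side green 1077 ((8.613899230957031, -0.3730430603027344), (103.7677001953125, 76.94805145263672), 0.2514033913612366) Z [13.21584534 15.6106999  17.93557433]
side sink ((-26.755884170532227, -0.7365550994873047), (37.18159484863281, 94.4090805053711), 88.95306396484375) 44.72493888909429
```

In the tool's units: 12.9 mm is 0.0172, -1.5 mm is -0.002.

Request:
{"op": "send_rows", "data": {
  "targets": [
    {"delta_pos":[0.0012,-0.0005,0],"twist":[0,0,0],"jaw":0},
    {"delta_pos":[0.0024,-0.0011,0],"twist":[0,0,0],"jaw":0},
    {"delta_pos":[0.0037,-0.0015,0],"twist":[0,0,0],"jaw":0},
    {"delta_pos":[0.0049,-0.002,0],"twist":[0,0,0],"jaw":0},
    {"delta_pos":[0.0061,-0.0025,0],"twist":[0,0,0],"jaw":0},
    {"delta_pos":[0.0073,-0.0031,0],"twist":[0,0,0],"jaw":0},
    {"delta_pos":[0.0087,-0.0036,0],"twist":[0,0,0],"jaw":0},
    {"delta_pos":[0.0099,-0.004,0],"twist":[0,0,0],"jaw":0},
    {"delta_pos":[0.0111,-0.0045,0],"twist":[0,0,0],"jaw":0},
    {"delta_pos":[0.0123,-0.0051,0],"twist":[0,0,0],"jaw":0},
    {"delta_pos":[0.0136,-0.0056,0],"twist":[0,0,0],"jaw":0},
    {"delta_pos":[0.0148,-0.0061,0],"twist":[0,0,0],"jaw":0},
    {"delta_pos":[0.016,-0.0065,0],"twist":[0,0,0],"jaw":0},
    {"delta_pos":[0.0172,-0.0071,0],"twist":[0,0,0],"jaw":0},
    {"delta_pos":[0.0172,-0.0071,0],"twist":[0,0,0],"jaw":0}
  ],
  "newtons": 10
}}

```text
clock: 13.7
position: [0.4551, -0.1439, 0.0134]
ee_rot: [-3.081, 0.61, 0.003]
force: [-6.7, 1.2, 4.4]
opening: 0.008
grasp_force: 3.1
```

```bash
python3 m.py | grep -v -e side -e scene
```

```text
13.7 [ 0.4551 -0.1439  0.0134] 0.007945593435356831 [-6.7  1.2  4.4]
toolx deg -22.40430779656303
tcp jig -55.659751345845535 -1.192648111068514
wrist stop X [62.45919625 66.30647578] Y [-60.38579566  57.55893011]
wrist green 33619 ((10.780357360839844, -1.4068031311035156), (76.76018524169922, 109.14041137695312), 89.9394760131836) Z [15.13575538 16.4990617  17.85520023]
wrist sink ((-7.435977935791016, -1.522125244140625), (80.72509002685547, 36.339962005615234), 0.005209377501159906) 46.46718772496426
```

In the tool's units: 0.9 mm is 0.0012, 0.7 mm is 0.0009.

Request:
{"op": "send_rows", "data": {
  "targets": [
    {"delta_pos":[0.0005,-0.0003,0],"twist":[0,0,0],"jaw":0},
    {"delta_pos":[0.0009,-0.0004,0],"twist":[0,0,0],"jaw":0},
    {"delta_pos":[0.0012,-0.0005,0],"twist":[0,0,0],"jaw":0},
    {"delta_pos":[0.0012,-0.0005,0],"twist":[0,0,0],"jaw":0}
  ],
  "newtons": 10
}}

```text
clock: 14.25
position: [0.4551, -0.1439, 0.0133]
ee_rot: [-3.081, 0.61, 0.006]
force: [-10.1, 3.2, 7.4]
opening: 0.004
grasp_force: 4.7
```

In the tool's units: 1.1 mm is 0.0015, 0.6 mm is 0.0008.

Request:
{"op": "send_rows", "data": {
  "targets": [
    {"delta_pos":[0.0008,-0.0003,0],"twist":[0,0,0],"jaw":0},
    {"delta_pos":[0.0015,-0.0007,0],"twist":[0,0,0],"jaw":0},
    {"delta_pos":[0.0015,-0.0007,0],"twist":[0,0,0],"jaw":0},
    {"delta_pos":[0.0015,-0.0007,0],"twist":[0,0,0],"jaw":0}
  ],
  "newtons": 10
}}

```text
clock: 14.65
position: [0.4552, -0.1438, 0.013]
ee_rot: [-3.08, 0.61, 0.009]
force: [-12.6, 4.9, 10.7]
opening: 0.006
grasp_force: 6.5
```

```bash
python3 m.py | grep -v -e side -e scene
```

```text
14.65 [ 0.4552 -0.1438  0.013 ] 0.006003465297399402 [-12.6   4.9  10.7]
toolx deg -22.384960154773513
tcp jig -55.58463604665385 -1.1104168681616438
wrist stop X [62.46564615 66.19561276] Y [-60.49260606  57.69284921]
wrist green 33831 ((10.953048706054688, -1.4161643981933594), (108.2479476928711, 77.05394744873047), 0.04838654771447182) Z [15.16669769 16.51165525 17.87776594]
wrist sink ((-7.394588470458984, -1.4174556732177734), (36.514404296875, 80.65628051757812), 89.92192840576172) 46.48931863263664
```

It is firmly on the stop: force rises with no motion. Back off, then rise.

In the tool's units: 140 mm is 0.1867, 120 mm is 0.16.

Request:
{"op": "send_rows", "data": {
  "targets": [
    {"delta_pos":[-0.0013,0.0005,0],"twist":[0,0,0],"jaw":0},
    {"delta_pos":[-0.0029,0.0012,0],"twist":[0,0,0],"jaw":0},
    {"delta_pos":[-0.0053,0.0021,0],"twist":[0,0,0],"jaw":0},
    {"delta_pos":[-0.012,0.0049,0],"twist":[0,0,0],"jaw":0},
    {"delta_pos":[-0.0213,0.0088,0],"twist":[0,0,0],"jaw":0},
    {"delta_pos":[-0.0293,0.012,0.004],"twist":[0,0,0],"jaw":0},
    {"delta_pos":[-0.0333,0.0133,0.0267],"twist":[0,0,0],"jaw":0},
    {"delta_pos":[-0.0333,0.0133,0.0667],"twist":[0,0,0],"jaw":0},
    {"delta_pos":[-0.0333,0.0133,0.12],"twist":[0,0,0],"jaw":0},
    {"delta_pos":[-0.0333,0.0133,0.16],"twist":[0,0,0],"jaw":0},
    {"delta_pos":[-0.0333,0.0133,0.1867],"twist":[0,0,0],"jaw":0},
    {"delta_pos":[-0.0333,0.0133,0.1867],"twist":[0,0,0],"jaw":0},
    {"delta_pos":[-0.0333,0.0133,0.1867],"twist":[0,0,0],"jaw":0}
  ],
  "newtons": 10
}}

```text
clock: 16.1
position: [0.4325, -0.135, 0.1534]
ee_rot: [3.081, -0.611, 0.001]
force: [-0.2, 0.2, 0.1]
opening: 0.004
grasp_force: 0.0
```

```bash
python3 m.py; python3 -c "
import numpy as np,cv2;a=np.load('pics/m_side.npz')['im'];b=np.load('pics/m_wrist.npz')['im'];cv2.imwrite('pics/f.png',np.hstack([cv2.resize(a[200:440,240:500],(400,369)),cv2.resize(b,(400,369))])[...,::-1])"
```

```text
16.1 [ 0.4325 -0.135   0.1534] 0.004104274506640644 [-0.2  0.2  0.1]
toolx deg -22.4161935109281
tcp jig -79.94468759945607 -1.560220922482847
wrist stop X [62.76695856 84.34344752] Y [-60.17542996  57.47908876]
wrist green 9975 ((10.98202133178711, -1.6201248168945312), (76.50778198242188, 106.49429321289062), 89.9636459350586) Z [15.02311595 16.52235353 18.02863745]
wrist sink ((15.18725872039795, -1.619272232055664), (36.11857986450195, 35.64610290527344), 0.6334498524665833) 46.57552676668997
scene stop X [63.10310799 88.66612374] Y [-60.41439615  58.55619256]
scene green 543 ((4.497066497802734, -1.9482536315917969), (99.14580535888672, 79.21817016601562), 0.8582198023796082) Z [12.61020832 15.02736477 17.51979138]
scene sink ((16.0870304107666, -1.3469123840332031), (39.7603759765625, 37.517757415771484), 0.14479318261146545) 44.322552789658076
side stop X [62.88917664 87.05796907] Y [-59.66496352  57.89794153]
side green 1232 ((12.115379333496094, -1.8070411682128906), (76.76177215576172, 110.17442321777344), 89.2608871459961) Z [13.35217312 15.68487494 17.96708686]
side sink ((15.134223937988281, -15.433422088623047), (10.15404987335205, 36.8623161315918), 88.30984497070312) 44.485880719858486
```

View pics/f.png

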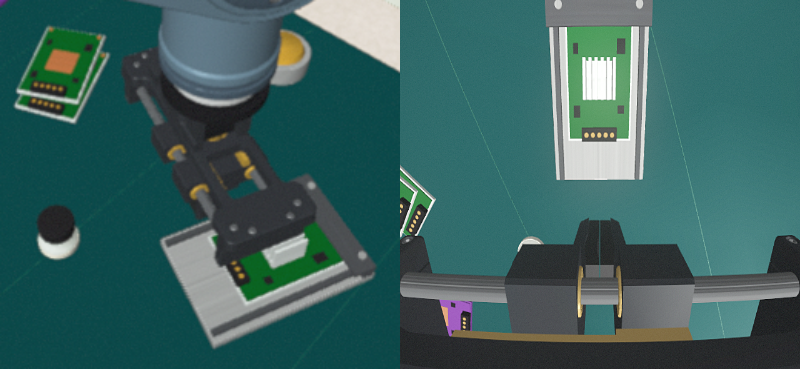

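The board sits flat under the lip (right panel (600,80)), with its centre at jig x = 15.2 mm, so the bare edge is on the stop. The pile and the jar are untouched, and the robot is clear.

```bash
python3 -c "
from station import manip; print(manip.finish_job())"
```

```text
the job is handed in; nothing more can be done
None
```

The job is handed in at about 16 s of the allowed 58 s: the heat-sink board lies flat in the jig, pushed under the lip until its bare end met the stop, and in the last pictures the two lower boards and the jar looked undisturbed.

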